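# Refit the squaring fence to the mat cutter

### The job

Put the loose aluminium squaring fence back on the mat cutter: lower it so that both keyholes in its foot go over the two screw heads and the foot lies flat on the board, then slide it along the track towards the cutting rail until it is fully home and the red spring catch clicks up behind it, and let go. Feel for the screws and go gently, for the screws bend and the board marks if the fence is forced; leave the tape, the blade box and the eraser where they lie.

Things in the scene. Friction and masses are not known exactly. Their poses are not given: they have to be found in the camera images.
- fence: Squaring fence, loose, about 0.32 kg, lying foot down on the bench. Flat dark foot 240 (x) x 50 (y) x 4 mm (z); origin at the centre of its underside, x along its length, z up. On the foot, at y = -25 to -15 mm, stands a full-length aluminium bar, 10 mm thick and 36 mm high, to grip. Two keyholes lie on the line y = +5 mm (see the entry points).
- bar_top (a point): Middle of the top edge of the fence's bar, 40 mm above the fence's underside; yellow strip with black ticks.
- entry_rear (a point): Centre of the rear keyhole's round entry (17 mm across) in the underside of the fence's foot, at x = -44, y = +5 mm of the fence. From the entry a slot 9 mm wide, with a funnel at its mouth, runs towards the fence's -x; a screw at the slot's end stands 16 mm from the entry's centre (x = -60 mm).
- entry_front (a point): Centre of the front keyhole's entry, alike, at x = +76, y = +5 mm of the fence; a screw at the end of its slot stands at x = +60 mm.
- cutter: Mat cutter, fixed: grey board 15 mm thick, x from -160 to +190, y from -745 to +55 mm, with the cutting rail along its far side (x = 145 to 190 mm, 35 mm above the board). Origin on the underside below the middle of the squaring track, z up, x along the track towards the rail. Fence home: its axes parallel to these, its origin at y = 0, z = 15 mm and x = the nut bar's offset (see track_mark).
- track_mark (a point): Middle of the track on the board's top (15 mm up, y = +5 mm of the cutter), at the red mark. In the track a nut bar is clamped with two screws 120 mm apart: shank 6 mm, domed head 13 mm across, its underside 6 and its top 10 mm above the board. The bar's middle was set up to 12 mm either way of this point along the cutter's x when last clamped; this offset is not reported.
- catch (a joint): Red spring pin, 10 mm across, on the track line 126.5 mm behind (-x) the nut bar's middle. 0 = standing up, 6 mm above the board; grows (m) as it is pressed, 0.006 = flush with the board; takes under 1 N. The foot covers and presses it when laid over the screws, and it springs up behind the foot's rear edge (1.5 mm clear of it) when the fence is home.
- tape: Roll of brown tape lying on the cutter's board, 92 mm across, 24 mm high, origin under its middle.
- bladebox: Orange blade box on the bench, 75 x 48 x 26 mm, origin under its middle.
- eraser: White and green eraser lying on the cutter's board, 22 x 50 x 13 mm, origin under its middle.
Not all that is in view belongs to the job. Of the things like the fence, leave any that is green or pink; of the rest the larger one is meant.

How it is judged:
On the way, in this order (a step that is already met when the one before it is completed fails the run):
1. both screw heads have come up through the keyholes: the foot is down around the screws and presses the catch (z of fence in the frame of cutter below 0.02 m and x of fence in the frame of cutter between -0.034 and 0.012 m and y of fence in the frame of cutter between -0.006 and 0.006 m and angle between fence's own z axis and vertical below 0.06 rad and value of joint catch above 0.0016 m), for 0.05 s.
2. slid home: the catch has sprung up behind the foot (z of fence in the frame of cutter below 0.02 m and x of fence in the frame of cutter above -0.015 m and value of joint catch below 0.0015 m), for 0.1 s.
At the end, for the whole second after the job is handed in: The fence lies flat on the cutter's board (underside -1.5 to +2.5 mm from its top, tilt < 0.03 rad), within 4 mm across and 15 mm along the track of its nominal place and 0.05 rad in line with it; the catch stands up behind it (pressed < 1.5 mm); fence released and at rest (z of fence in the frame of cutter between 0.0135 and 0.0175 m and x of fence in the frame of cutter between -0.015 and 0.015 m and y of fence in the frame of cutter between -0.004 and 0.004 m and angle between the x axis of fence and the x axis of cutter, either way round below 0.05 rad and angle between fence's own z axis and vertical below 0.03 rad and value of joint catch below 0.0015 m and linear speed of fence below 0.01 m/s); the robot touches nothing.
It fails at once if the fence forced against the cutter or its screws with more than 60 N (contact force between fence and cutter above 60 N).
It fails at once if the robot itself pressed on the cutter with more than 40 N (contact force between any of the fingers, the arm and cutter above 40 N).
It fails at once if the tape, blade box or eraser moved by more than 15 mm (distance of any of tape, bladebox, eraser from where it was at the start of the episode above 0.015 m).
It also fails if it takes over 64 s, if anything falls off the work surface, if the arm or the gripper's body presses on something with over 40 N, if the wrist force passes 120 N, or if a joint passes its speed limit or range.

### The arm

A 6-joint arm with a two-finger parallel gripper is mounted at the origin on the work surface. World frame = base frame: x ahead of the robot, y to its left, z up, the work surface at z = 0. Lengths are in m, angles in rad, forces in N, time in s.
With the tool pointing down it reaches from about 0.3 to 0.875 m from the base axis. Payload 6.4 kg.
Tool frame: the origin (TCP) lies at the very end of the fingers, on their centre line; the grasp point (between the pads) lies 19 mm behind it (ctrl.tcp_to_grasp is the distance from the TCP to the grasp point, in m); z points along the fingers, y is the direction in which the jaws open and shut (so a half turn about z gives the same grasp; the last joint's range is limited). The gripper opens to 85 mm and grips with 20 to 120 N. Pads are 22 mm wide; open, the fingers measure 114 mm over their backs; the gripper's body (76 mm by 85 mm) begins 54 mm behind the grasp point. The pads swing forward as they close: fully open they stand 13 mm farther back than shut.
Start: joints at [-1.451, 0.181, 1.607, -0, 1.354, -0.206], TCP at [0.184, -0.545, 0.231] pointing down, gripper open.
Joint ranges: [-2.99, 2.99], [-0.89, 2.07], [0.3, 2.58], [-1.14, 4.28], [0, 2.63], [-3.12, 3.12]. Speed limits (rad/s): [2.57, 2.57, 3.01, 3.14, 3.14, 3.14].

### API

Orientations are given as a unit quaternion [w, x, y, z].
In Python, from bench import ctrl gives the robot as it stands. The module is installed in compiled form; this text tells all that it offers.
- The arm moves only by the tool drive_tool, never from a script. Its argument "deltas" is a list of rows, each an object with "slide": the shift along the tool's x, y, z as a fraction of full scale, a list of three; "delta_rot": the turn, a rotation vector about the tool's x, y, z as a fraction of full scale, a list of three; "hand": the opening, from 0 (shut) to 1 (fully open). In form: [{"slide": [tx, ty, tz], "delta_rot": [wx, wy, wz], "hand": hand}, ...]. A call has exactly 5 rows; each row shifts and turns the commanded pose from where the row before left it, along the tool's axes as they then stand; what a row does not reach is not made up. Full scale, the value 1, is 50 mm for a shift and 180 degrees for a turn. A row lasts 1/8 s, in which the tool goes at most 62.5 mm and 10.7 degrees, less where a joint would pass 70% of its speed; a pose out of reach is approached as far as the arm can. A call with a number of a shift or a turn outside -1 to 1 is refused whole. A call with a gripper value outside its range is refused whole. The fingers move at their own pace and stop on an object; the grip force is fixed at half the most. Time passes only in rows, so rows that do not move let the fingers close, or fill a call up. It gives the time, the measured TCP pose, the force and the opening at its end, in the units of the state.
- ctrl.get_obs(): the state, without advancing time (a new reading comes with each control period).
- ctrl.camera(name): name is "scene" or "top" or "wrist"; returns a dict with "frame" (480x640x3 uint8, red, green, blue), "mtx" (3x3 intrinsics, pixels), "R" (3x3) and "t" (3): a world point X has camera coordinates R X + t. Camera axes: x right, y down, z forward; pixel columns grow to the right and rows downward; lengths in m; the calibration is good to about 2 mm. A picture is of the moment at which its call begins. There is no depth.
- ctrl.hand_in(): hands the job in, once; it reports no verdict.
The state is a dict: "time_s": time; "q": joint angles; "dq": joint speeds; "joint_efforts": joint torques, N m; "eef_pos": TCP position; "eef_rot": TCP orientation; "wrist_force": force on the tool from outside, world axes, zero at the start; "torque": the same for the moment, N m; "opening": opening from 0.0 (shut) to 1.0 (fully open).
Only numpy, scipy, OpenCV 4.12 (cv2) and the standard library are available. Lean on these libraries where they do the work, as an engineer would, in place of code of your own. Each camera call takes 0.05 s, during which the arm holds its last target.

## Working session

There is one attempt and no reset: what is moved stays moved. The work goes in short steps, Python scripts to look and compute and a tool call to move; the robot and the scene stay as the last step left them, time stands still between calls to the robot, and variables do not carry over. Pictures are saved under pics/ and viewed, and the job is handed in when it is done.

Besides the shell and the picture viewer there is one more tool, called in YAML: its name, and indented under it one key for each argument. drive_tool: Moves the arm, as the interface text tells. Its arguments: {"type":"object","properties":{"deltas":{"type":"array","items":{"type":"object","properties":{"slide":{"type":"array","items":{"type":"number"}},"delta_rot":{"type":"array","items":{"type":"number"}},"hand":{"type":"number"}}}}},"required":["deltas"]}

```bash
mkdir -p pics
cat > h.py <<'E'
import numpy as np, cv2
from bench import ctrl
def snap(n,f):
    c=ctrl.camera(n); cv2.imwrite('pics/'+f+'.png',c['frame'][:,:,::-1]); np.savez('pics/'+f+'.npz',**c); return c
def load(f): return dict(np.load('pics/'+f+'.npz'))
def ray(c,uv,z):
    d=np.linalg.inv(c['mtx'])@np.array([uv[0],uv[1],1.]); R=c['R'];o=-R.T@c['t'];d=R.T@d
    return o+d*(z-o[2])/d[2]
def proj(c,X):
    p=c['mtx']@(c['R']@np.array(X,float)+c['t']); return p[:2]/p[2]
E
python3 - <<'E'
from h import *
for n in ['scene','top','wrist']:
    c=snap(n,n+'0'); print(n,(-c['R'].T@c['t']).round(3),c['R'].round(2).tolist())
o=ctrl.get_obs(); print(o)
E
```

```text
scene [ 1.342 -0.266  0.616] [[0.45, 0.89, -0.0], [0.47, -0.24, -0.85], [-0.75, 0.38, -0.53]]
top [0.389 0.113 1.159] [[-0.02, -1.0, -0.0], [-0.99, 0.02, -0.16], [0.16, -0.0, -0.99]]
wrist [ 0.251 -0.522  0.374] [[0.32, -0.95, -0.0], [-0.91, -0.31, 0.28], [-0.26, -0.09, -0.96]]
{'time_s': 0.15, 'q': array([-1.45131588e+00,  1.81406460e-01,  1.60780462e+00, -6.35939408e-06,
        1.35379098e+00, -2.06304225e-01]), 'dq': array([ 0.00136577, -0.00253854, -0.00286447,  0.0004481 ,  0.00055843,
        0.00073456]), 'joint_efforts': array([ 1.84769866e-03, -4.45255458e+01, -3.51692069e+01, -1.32817013e-04,
        5.74117410e-03, -1.32941560e-05]), 'eef_pos': array([ 0.18398922, -0.54430752,  0.2305581 ]), 'eef_rot': array([-7.04175087e-04,  9.86761997e-01,  1.62173566e-01,  2.74812225e-05]), 'wrist_force': array([-0.6081463 , -0.18840188,  0.28323009]), 'torque': array([ 0.0581998 ,  0.00822361, -0.00714381]), 'opening': 0.9988903122869016}
```

View pics/scene0.png

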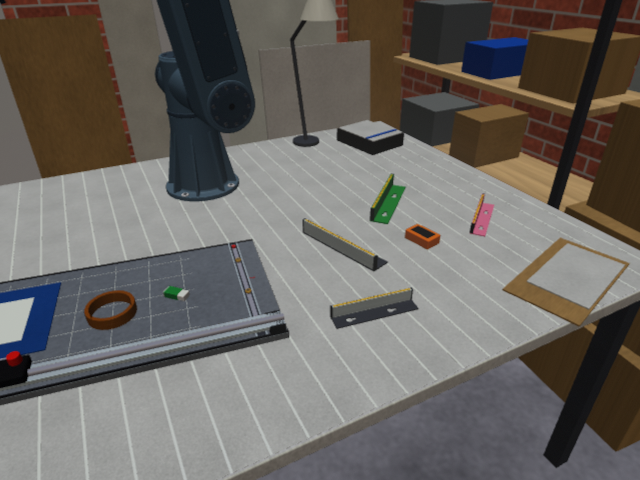

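View pics/top0.png

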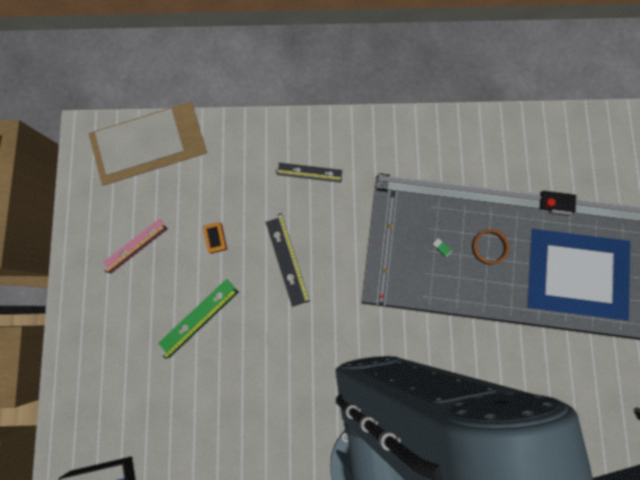

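View pics/wrist0.png

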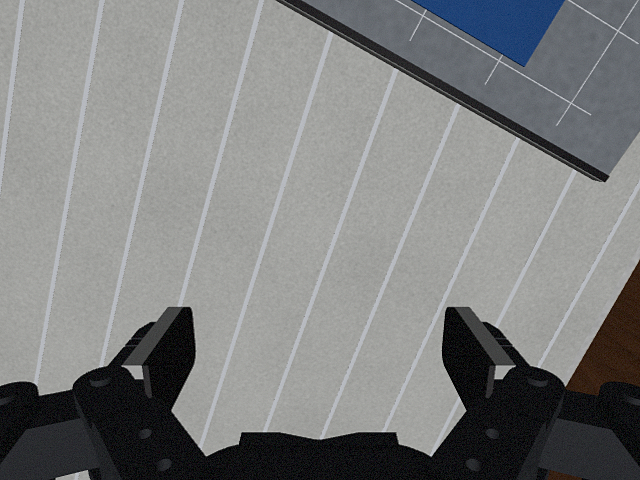

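The top view shows the target, the larger dark fence, at about (288,260). The smaller dark decoy is at (310,172), and the green and pink ones are to the left. The cutter's track runs along column ~387, with the red mark area near (381,297). I'll zoom in next.

Run:
```python
from h import *
c=load('top0');f=c['frame'][:,:,::-1]
a=cv2.resize(f[205:315,255:320],None,fx=5,fy=5,interpolation=cv2.INTER_CUBIC)
b=cv2.resize(f[165:315,355:435],None,fx=3.66,fy=3.66,interpolation=cv2.INTER_CUBIC)
h=min(a.shape[0],b.shape[0]);cv2.imwrite('pics/z0.png',np.hstack([a[:h],b[:h]]))
for n,uv in [('a',(267,218)),('b',(280,216)),('c',(309,300)),('d',(295,304))]: print(n,ray(c,uv,0.004).round(3))
for uv in [(376,175),(362,303),(390,195),(381,300)]: print(ray(c,uv,.015).round(3))
```

```text
a [0.629 0.265 0.004]
b [0.634 0.23  0.004]
c [0.408 0.155 0.004]
d [0.398 0.192 0.004]
[ 0.739 -0.032  0.015]
[0.397 0.018 0.015]
[ 0.683 -0.067  0.015]
[ 0.404 -0.032  0.015]
```

View pics/z0.png

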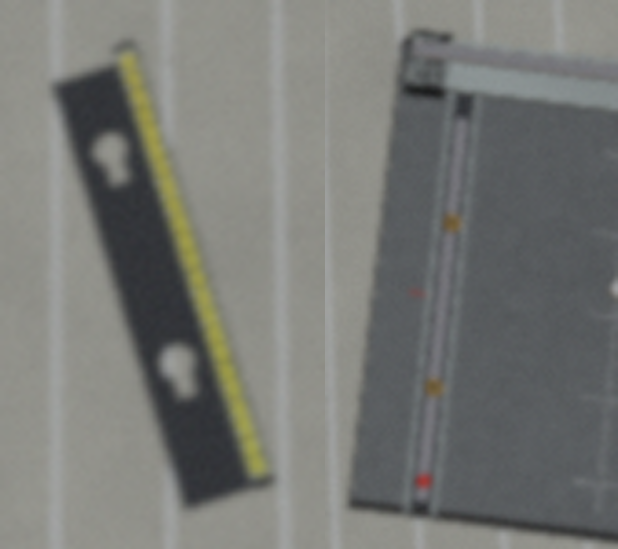

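drive_tool:
  deltas:
    - {"slide": [0.95, -0.7, -0.14], "delta_rot": [0, 0, 0], "hand": 1}
    - {"slide": [0.95, -0.7, -0.14], "delta_rot": [0, 0, 0], "hand": 1}
    - {"slide": [0.95, -0.7, -0.14], "delta_rot": [0, 0, 0], "hand": 1}
    - {"slide": [0.95, -0.7, -0.14], "delta_rot": [0, 0, 0], "hand": 1}
    - {"slide": [0.95, -0.7, -0.14], "delta_rot": [0, 0, 0], "hand": 1}

```text
time_s: 0.78
eef_pos: [0.3537, -0.3012, 0.2664]
eef_rot: [0.0, 0.987, 0.162, 0.0]
wrist_force: [-0.2, -0.2, -0.0]
opening: 0.996
```

drive_tool:
  deltas:
    - {"slide": [0.95, -0.7, -0.14], "delta_rot": [0, 0, 0], "hand": 1}
    - {"slide": [0.95, -0.7, -0.14], "delta_rot": [0, 0, 0], "hand": 1}
    - {"slide": [0.95, -0.7, -0.14], "delta_rot": [0, 0, 0], "hand": 1}
    - {"slide": [0.95, -0.7, -0.14], "delta_rot": [0, 0, 0], "hand": 1}
    - {"slide": [0.5, -0.35, 0], "delta_rot": [0, 0, 0], "hand": 1}

```text
time_s: 1.4
eef_pos: [0.5076, -0.0823, 0.2948]
eef_rot: [0.0, 0.987, 0.164, 0.001]
wrist_force: [0.7, 0.3, 0.6]
opening: 1.0
```

Run:
```python
from h import *
c=snap('wrist','w1'); print(ctrl.get_obs()['eef_pos'],ctrl.get_obs()['time_s'])
```

```text
[ 0.50854476 -0.08043959  0.29437404] 1.45
```

View pics/w1.png

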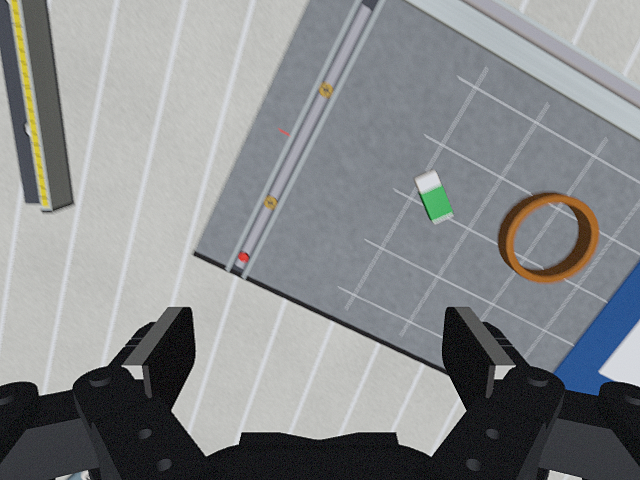

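The wrist view shows the screw heads at (326,90) and (270,202), the red catch at (243,257), the red mark at (284,132), the eraser at (434,197) and the tape at (549,238). I'll measure these precisely by mask.

Run:
```python
from h import *
def cents(f,box,lo,hi,mn=4):
    c=load(f); x0,y0,x1,y1=box
    hsv=cv2.cvtColor(c['frame'][y0:y1,x0:x1],cv2.COLOR_RGB2HSV)
    m=cv2.inRange(hsv,lo,hi); n,l,s,ce=cv2.connectedComponentsWithStats(m)
    return [(s[i,4],(ce[i]+[x0,y0]).round(1)) for i in range(1,n) if s[i,4]>=mn]
c=load('w1')
g=lambda lo,hi,box:cents('w1',box,np.array(lo),np.array(hi))
print('screw',g((12,110,60),(30,255,255),(220,60,360,290)))
print('red',g((0,90,60),(9,255,255),(220,60,360,290)))
f=c['frame'][60:290,220:360,::-1]; cv2.imwrite('pics/z1.png',cv2.resize(f,None,fx=2.6,fy=2.6,interpolation=cv2.INTER_CUBIC))
```

```text
screw [(np.int32(114), array([325.4,  90. ])), (np.int32(101), array([270.1, 202.1]))]
red [(np.int32(12), array([283.8, 131.8])), (np.int32(59), array([242.9, 256.5]))]
```

View pics/z1.png

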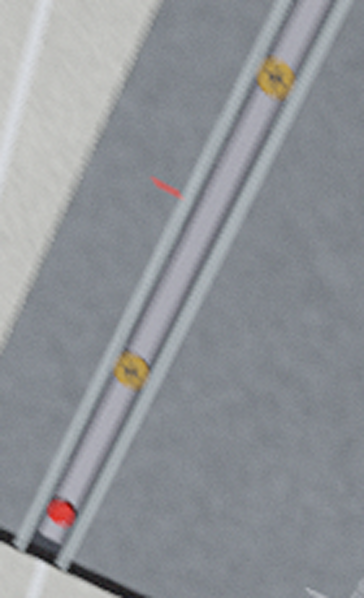

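```bash
cat > m1.py <<'E'
from h import *
c=load('w1')
F=ray(c,(325.6,90),.024);B=ray(c,(270.2,202),.024);C=ray(c,(242.9,256.5),.020);M=ray(c,(284,132),.015)
d=(F-B)[:2];L=np.linalg.norm(d);e=d/L;yaw=np.arctan2(e[1],e[0]);mid=(F+B)[:2]/2
if __name__=='__main__':
    print('F',F.round(4),'B',B.round(4),'spacing',L,'mid-catch',(mid-C[:2])@e,'catch lat',(C[:2]-mid)@[-e[1],e[0]])
    print('yaw',np.degrees(yaw),'mid',mid,'offset',(mid-M[:2])@e)
    # top view check
    t=load('top0')
    hsv=cv2.cvtColor(t['frame'],cv2.COLOR_RGB2HSV)
    m=cv2.inRange(hsv,(10,90,50),(30,255,255));n,l,s,ce=cv2.connectedComponentsWithStats(m)
    for i in range(1,n):
        if s[i,4]>3 and 375<ce[i][0]<400 and 200<ce[i][1]<290: print('top screw',ce[i],ray(t,ce[i],.024).round(4))
    for uv in [(194,254),(446,373)]: print('board near edge',ray(c,uv,.015).round(4))
E
python3 m1.py
python3 - <<'E'
from h import *
c=load('top0')
hsv=cv2.cvtColor(c['frame'],cv2.COLOR_RGB2HSV)
m=cv2.inRange(hsv,(20,90,60),(35,255,255)); m[:, :260]=0;m[:,325:]=0;m[:205]=0;m[320:]=0
p=np.argwhere(m)[:,::-1].astype(np.float32)
r=cv2.fitLine(p,cv2.DIST_L2,0,.01,.01).ravel();t=(p-r[2:])@r[:2]
a,b=[ray(c,r[2:]+r[:2]*k,.04) for k in (t.min()-.3,t.max()+.3)]
print(len(p),a,b,np.linalg.norm(a-b),'mid',(a+b)/2,'yaw',np.degrees(np.arctan2((a-b)[1],(a-b)[0])))
E
```

```text
F [ 0.5984 -0.0588  0.024 ] B [ 0.4802 -0.041   0.024 ] spacing 0.11956379949234917 mid-catch 0.1264275637901403 catch lat 0.0003630941315544174
yaw -8.589621062685607 mid [ 0.53928475 -0.04988783] offset -0.007168015408491274
top screw [389.2 225.5] [ 0.5978 -0.0601  0.024 ]
top screw [384.5 270.5] [ 0.4791 -0.0427  0.024 ]
board near edge [0.3984 0.0196 0.015 ]
board near edge [ 0.3513 -0.2921  0.015 ]
224 [0.62659361 0.2275069  0.04      ] [0.4107179  0.16105889 0.04      ] 0.22587090314883834 mid [0.51865575 0.1942829  0.04      ] yaw 17.1087215308292
```

drive_tool:
  deltas:
    - {"slide": [0.4, -1.0, 0.1], "delta_rot": [0, 0, 0], "hand": 1}
    - {"slide": [0.4, -1.0, 0.1], "delta_rot": [0, 0, 0], "hand": 1}
    - {"slide": [0.4, -1.0, 0.1], "delta_rot": [0, 0, 0], "hand": 1}
    - {"slide": [0.4, -1.0, 0.1], "delta_rot": [0, 0, 0], "hand": 1}
    - {"slide": [0.3, -1.0, 0], "delta_rot": [0, 0, 0], "hand": 1}

```text
time_s: 2.08
eef_pos: [0.5158, 0.1838, 0.2735]
eef_rot: [0.0, 0.987, 0.162, -0.001]
wrist_force: [-0.7, -0.1, -0.1]
opening: 0.999
```

Run:
```python
from h import *
c=snap('wrist','w2'); print(ctrl.get_obs()['eef_pos'],ctrl.get_obs()['time_s'])
```

```text
[0.51479672 0.18941093 0.27376529] 2.125
```

View pics/w2.png

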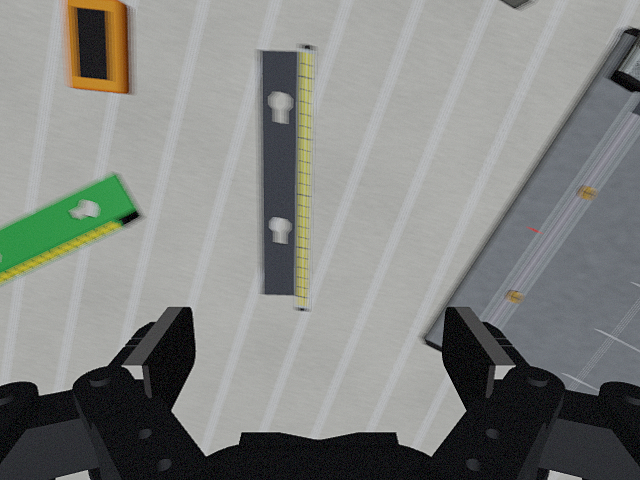

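The fence is at columns 261-315, rows 46-310, and slightly motion-blurred. I'll retake the picture with the arm settled.

```bash
cat > fm.py <<'E'
from h import *
def strip(name,z,box):
    c=load(name);x0,y0,x1,y1=box
    hsv=cv2.cvtColor(c['frame'],cv2.COLOR_RGB2HSV)
    m=cv2.inRange(hsv,(20,70,60),(36,255,255));k=np.zeros_like(m);k[y0:y1,x0:x1]=1;m=m*k
    m=cv2.morphologyEx(m,cv2.MORPH_CLOSE,np.ones((9,9)))
    cs=max(cv2.findContours(m,0,2)[0],key=cv2.contourArea)
    r=cv2.minAreaRect(cs);b=cv2.boxPoints(r)
    W=np.array([ray(c,p,z)[:2] for p in b])
    if np.linalg.norm(W[0]-W[1])<np.linalg.norm(W[1]-W[2]): W=np.roll(W,-1,0)
    a=(W[0]+W[3])/2;e=(W[1]+W[2])/2
    if a[0]<e[0]: a,e=e,a
    return W.mean(0),np.degrees(np.arctan2(*(a-e)[::-1])),np.linalg.norm(a-e),np.linalg.norm(W[1]-W[2])
E
python3 - <<'E'
from fm import *
c=snap('wrist','w3'); c=snap('wrist','w4');o=ctrl.get_obs(); print(o['eef_pos'],o['eef_rot'],np.abs(o['dq']).max())
print(strip('w3',.04,(230,20,350,330)));print(strip('w4',.04,(230,20,350,330)))
print('proj tcp',proj(c,o['eef_pos']))
hsv=cv2.cvtColor(c['frame'],cv2.COLOR_RGB2HSV)
for x in range(0,3):pass
cv2.imwrite('pics/z4.png',cv2.resize(c['frame'][30:320,240:340,::-1],None,fx=2,fy=2))
E
```

```text
[0.51555034 0.18434038 0.27379939] [-8.90566582e-05  9.86421683e-01  1.64231621e-01 -4.79207731e-04] 0.05659244662381925
(array([0.51744196, 0.19342903]), np.float64(17.26307179980435), np.float64(0.22847941146664155), np.float64(0.005928574909852182))
(array([0.51753328, 0.19372501]), np.float64(16.951244729231284), np.float64(0.22824918313160036), np.float64(0.005708472650966233))
proj tcp [323.91563187 311.60189481]
```

View pics/z4.png

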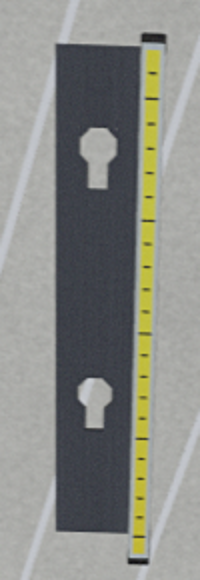

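drive_tool:
  deltas:
    - {"slide": [0.1, -0.16, 0.8], "delta_rot": [0, 0, 0.01], "hand": 1}
    - {"slide": [0, 0, 0.9], "delta_rot": [0, 0, 0], "hand": 1}
    - {"slide": [0, 0, 0.9], "delta_rot": [0, 0, 0], "hand": 1}
    - {"slide": [0, 0, 0.9], "delta_rot": [0, 0, 0], "hand": 1}
    - {"slide": [0, 0, 0], "delta_rot": [0, 0, 0], "hand": 1}

```text
time_s: 2.85
eef_pos: [0.5154, 0.1897, 0.0957]
eef_rot: [0.0, 0.989, 0.146, -0.004]
wrist_force: [1.0, 0.7, 0.5]
opening: 1.004
```

Run:
```python
from fm import *
c=snap('wrist','w5');o=ctrl.get_obs(); print(o['eef_pos'],o['eef_rot'],o['time_s'])
print('exp mid',proj(c,(.5175,.1936,.04)),proj(c,o['eef_pos']))
```

```text
[0.51758872 0.19020965 0.09843897] [ 1.10552986e-04  9.89279640e-01  1.46022605e-01 -1.78363610e-03] 2.9
exp mid [311.85086178 254.40645207] [318.29615776 308.47123728]
```

View pics/w5.png

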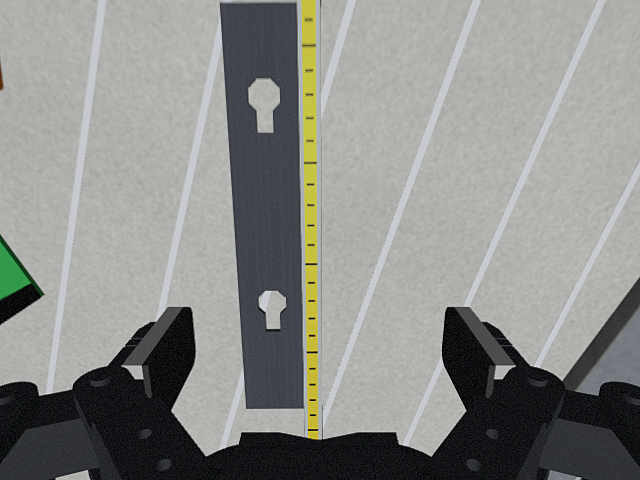

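drive_tool:
  deltas:
    - {"slide": [0.02, -0.06, 0.6], "delta_rot": [0, 0, 0], "hand": 1}
    - {"slide": [0, 0, 0.6], "delta_rot": [0, 0, 0], "hand": 1}
    - {"slide": [0, 0, 0.4], "delta_rot": [0, 0, 0], "hand": 1}
    - {"slide": [0, 0, 0.12], "delta_rot": [0, 0, 0], "hand": 1}
    - {"slide": [0, 0, 0], "delta_rot": [0, 0, 0], "hand": 0.5}

```text
time_s: 3.52
eef_pos: [0.52, 0.1946, 0.0149]
eef_rot: [0.0, 0.989, 0.147, 0.001]
wrist_force: [-0.7, 0.5, 0.4]
opening: 0.818
```

drive_tool:
  deltas:
    - {"slide": [0, 0, 0], "delta_rot": [0, 0, 0], "hand": 0.2}
    - {"slide": [0, 0, 0], "delta_rot": [0, 0, 0], "hand": 0.1}
    - {"slide": [0, 0, 0], "delta_rot": [0, 0, 0], "hand": 0}
    - {"slide": [0, 0, 0], "delta_rot": [0, 0, 0], "hand": 0}
    - {"slide": [0, 0, 0], "delta_rot": [0, 0, 0], "hand": 0}

```text
time_s: 4.15
eef_pos: [0.519, 0.1947, 0.0139]
eef_rot: [0.0, 0.989, 0.147, 0.0]
wrist_force: [-1.1, -0.8, 5.0]
opening: 0.101
```

Run:
```python
from fm import *
c=snap('wrist','w6');o=ctrl.get_obs(); print(o['eef_pos'],o['eef_rot'],o['time_s'],o['wrist_force'],o['torque'],o['opening'])
```

```text
[0.5191037  0.19471693 0.01391342] [4.58701681e-05 9.89184580e-01 1.46675243e-01 4.87237811e-04] 4.2 [-3.33116500e-01  2.06215410e-03  5.10325475e+00] [-0.11638918  0.09981842 -0.00150914] 0.10321153715838197
```

View pics/w6.png

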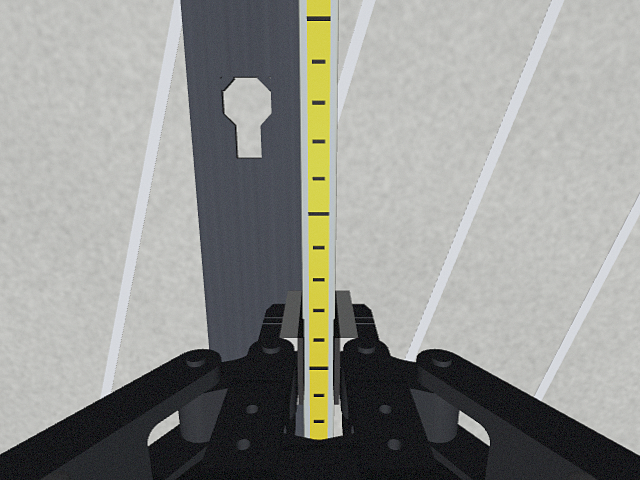

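The bar is gripped at about (319,300) in the picture, opening 0.10. The front keyhole entry is at (247,101). I'll work out where the fence sits in the hand.

Run:
```python
from fm import *
c=load('w6')
g=cv2.cvtColor(c['frame'],cv2.COLOR_RGB2GRAY)[60:170,205:290]
m=(g>110).astype(np.uint8);cs=max(cv2.findContours(m,0,2)[0],key=cv2.contourArea)
P=cs[:,0,:]+[205,60]
W=np.array([ray(c,p,.004)[:2] for p in P])
o=ctrl.get_obs();q=o['eef_rot'];yaw=2*np.arctan2(q[2],q[1]);t=o['eef_pos'][:2]
ex=np.array([np.cos(yaw),np.sin(yaw)]);ey=np.array([-ex[1],ex[0]])
L=np.c_[(W-t)@ex,(W-t)@ey]
print('yaw',np.degrees(yaw)); print('keyhole x ext',L[:,0].min(),L[:,0].max(),'y ext',L[:,1].min(),L[:,1].max())
s=L[L[:,0]<L[:,0].min()+.006]; print('slot y',s[:,1].min(),s[:,1].max())
print(strip('w6',.04,(290,0,350,280)))
print('bar axis y in tool at TCP; yaw above');r=strip('w6',.04,(290,0,350,280));print((r[0]-t)@ey,(r[0]-t)@ex)
# w4-based keyholes
for n,rows in [('w5',None)]:
    c=load(n);g=cv2.cvtColor(c['frame'],cv2.COLOR_RGB2GRAY)
    for b in [(235,65,290,145),(252,280,294,335)]:
        m=(g[b[1]:b[3],b[0]:b[2]]>100).astype(np.uint8);cs=max(cv2.findContours(m,0,2)[0],key=cv2.contourArea)
        W=np.array([ray(c,p,.004)[:2] for p in cs[:,0,:]+[b[0],b[1]]]);L=np.c_[(W-t)@ex,(W-t)@ey]
        print(n,L.min(0),L.max(0))
```

```text
yaw 16.86860375033082
keyhole x ext 0.05593280819191649 0.08266150662696192 y ext 0.01644192057767248 0.03303128195833284
slot y 0.02045638300473635 0.029081806471814527
(array([0.57713244, 0.2121722 ]), np.float64(16.879085444199518), np.float64(0.07490226912353465), np.float64(0.006902128655187929))
bar axis y in tool at TCP; yaw above
-0.000134437088502811 0.06059705903741158
w5 [0.05597797 0.01680252] [0.08345556 0.03347338]
w5 [-0.06270729  0.01655295] [-0.03699458  0.03312126]
```

drive_tool:
  deltas:
    - {"slide": [0, 0, -0.2], "delta_rot": [0, 0, 0], "hand": 0}
    - {"slide": [0, 0, -0.5], "delta_rot": [0, 0, 0], "hand": 0}
    - {"slide": [0, 0, -0.6], "delta_rot": [0, 0, 0.047], "hand": 0}
    - {"slide": [0, 0, -0.5], "delta_rot": [0, 0, 0.047], "hand": 0}
    - {"slide": [0, 0, 0], "delta_rot": [0, 0, 0.047], "hand": 0}

```text
time_s: 4.82
eef_pos: [0.5198, 0.195, 0.1057]
eef_rot: [-0.0, 0.997, -0.077, 0.002]
wrist_force: [-0.6, -0.6, -3.3]
opening: 0.107
```

Run:
```python
from fm import *
o=ctrl.get_obs(); q=o['eef_rot'];print(o['eef_pos'],q,np.degrees(2*np.arctan2(q[2],q[1])),o['time_s'],o['wrist_force'],o['torque'],o['opening'])
```

```text
[0.51984298 0.19498607 0.10571312] [-4.51300957e-04  9.97061760e-01 -7.65787758e-02  1.82590906e-03] -8.783896415626902 4.825 [-0.59939783 -0.60164699 -3.2608801 ] [-0.03826547 -0.0793384   0.04228485] 0.10665584047865467
```

drive_tool:
  deltas:
    - {"slide": [0.13, 0.6, 0], "delta_rot": [0, 0, 0], "hand": 0}
    - {"slide": [0.14, 0.95, 0], "delta_rot": [0, 0, 0], "hand": 0}
    - {"slide": [0.14, 0.95, 0], "delta_rot": [0, 0, 0], "hand": 0}
    - {"slide": [0.14, 0.95, 0], "delta_rot": [0, 0, 0], "hand": 0}
    - {"slide": [0.13, 0.95, 0], "delta_rot": [0, 0, 0], "hand": 0}

```text
time_s: 5.45
eef_pos: [0.5189, -0.0292, 0.1032]
eef_rot: [-0.0, 0.997, -0.074, -0.0]
wrist_force: [0.4, -0.5, -3.8]
opening: 0.105
```

drive_tool:
  deltas:
    - {"slide": [0.13, 0.6, 0.2], "delta_rot": [0, 0, 0], "hand": 0}
    - {"slide": [0, 0.28, 0.4], "delta_rot": [0, 0, 0], "hand": 0}
    - {"slide": [0, 0, 0.2], "delta_rot": [0, 0, 0], "hand": 0}
    - {"slide": [0, 0, 0], "delta_rot": [0, 0, 0], "hand": 0}
    - {"slide": [0, 0, 0], "delta_rot": [0, 0, 0], "hand": 0}

```text
time_s: 6.08
eef_pos: [0.5199, -0.0717, 0.0638]
eef_rot: [0.0, 0.997, -0.074, 0.0]
wrist_force: [0.4, 1.0, -2.6]
opening: 0.099
```

Run:
```python
from fm import *
c=snap('wrist','w7');snap('scene','s7');o=ctrl.get_obs(); q=o['eef_rot'];print(o['eef_pos'],q,np.degrees(2*np.arctan2(q[2],q[1])),o['time_s'],o['wrist_force'],o['torque'],o['opening'])
print(proj(c,(.5984,-.0588,.024)))
```

```text
[ 0.52014631 -0.07184836  0.06402831] [ 1.40361671e-04  9.97285109e-01 -7.36344992e-02  5.92844240e-04] -8.445537389266834 6.175 [ 0.82047706 -0.1285375  -1.82884511] [-0.04521906  0.04394231 -0.00127839] 0.10762989300746695
[259.22023595 102.22851273]
```

View pics/w7.png

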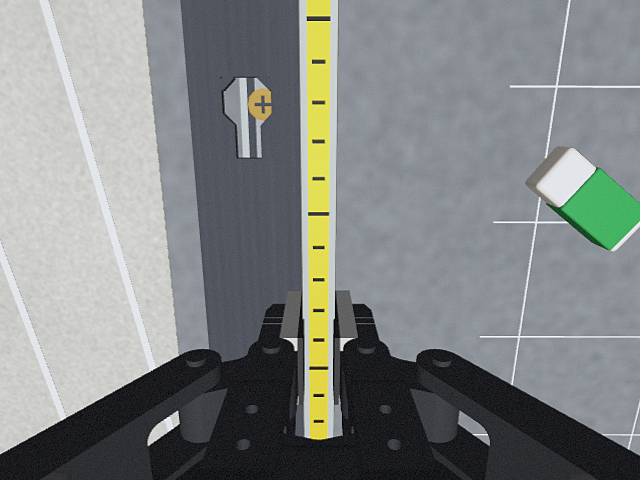

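View pics/s7.png

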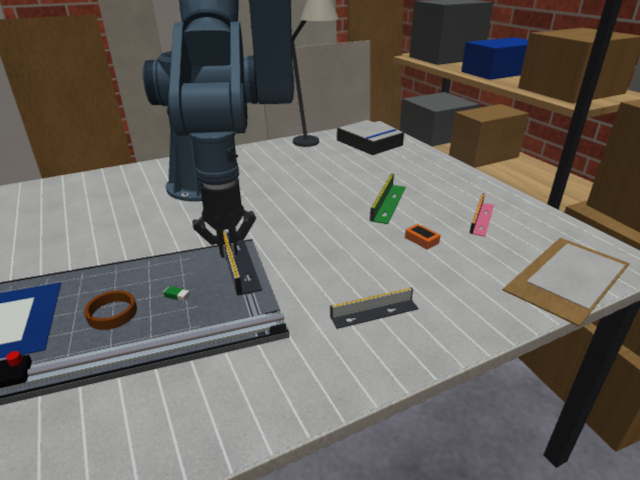

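The front screw is visible through the front keyhole: cross at (262,104), entry centre at (247,101). I'll work out the residual offset allowing for height.

Run:
```python
from fm import *
c=load('w7');o=ctrl.get_obs();q=o['eef_rot'];yaw=2*np.arctan2(q[2],q[1]);t=o['eef_pos'];ex=np.array([np.cos(yaw),np.sin(yaw)]);ty=np.array([ex[1],-ex[0]])
S=ray(c,(262.5,104),.0245)[:2];E=ray(c,(247,101),t[2]-.0139+.004)[:2]
print('screw',S,'entry',E,'tool x,y move',(S-E)@ex,(S-E)@ty)
Sw=np.array([.5984,-.0588]);print('w1 screw diff',(Sw-E)@ex,(Sw-E)@ty)
Ee=t[:2]+ex*(.076-.0007)-ty*.0248;print('model entry',(S-Ee)@ex,(S-Ee)@ty)
print('yaw need', np.degrees(yaw)+8.59)
cv2.imwrite('pics/z7.png',cv2.resize(c['frame'][60:180,200:320,::-1],None,fx=4,fy=4))
```

```text
screw [ 0.5974863  -0.06008153] entry [ 0.59794021 -0.05853924] tool x,y move -0.0002224661209990934 0.0015922290241699357
w1 screw diff 0.0004931066959655627 0.00019040412162983368
model entry -0.0005268776577703219 0.0018019032631730776
yaw need 0.14446261073316613
```

View pics/z7.png

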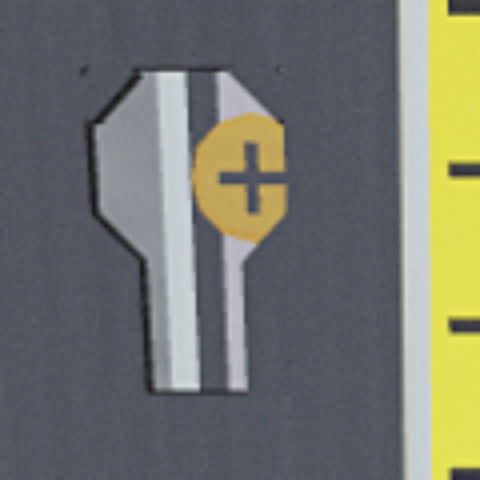

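drive_tool:
  deltas:
    - {"slide": [0, 0.028, 0.2], "delta_rot": [0, 0, 0], "hand": 0}
    - {"slide": [0, 0, 0.24], "delta_rot": [0, 0, 0], "hand": 0}
    - {"slide": [0, 0, 0], "delta_rot": [0, 0, 0], "hand": 0}
    - {"slide": [0, 0, 0], "delta_rot": [0, 0, 0], "hand": 0}
    - {"slide": [0, 0, 0], "delta_rot": [0, 0, 0], "hand": 0}

```text
time_s: 6.8
eef_pos: [0.5196, -0.0739, 0.0415]
eef_rot: [0.0, 0.997, -0.074, 0.0]
wrist_force: [-0.1, -0.3, -3.0]
opening: 0.103
```

```bash
cat > lk.py <<'E'
import sys
from fm import *
n=sys.argv[1]
c=snap('wrist',n);o=ctrl.get_obs(); q=o['eef_rot'];print(o['eef_pos'].round(4),q.round(4),np.degrees(2*np.arctan2(q[2],q[1])).round(2),o['time_s'],o['wrist_force'].round(2),o['torque'].round(3),o['opening'].round(3))
a=cv2.resize(c['frame'][60:180,200:320,::-1],None,fx=4,fy=4);s=snap('scene','s'+n)
b=cv2.resize(s['frame'][220:320,200:300,::-1],(480,480),interpolation=cv2.INTER_CUBIC)
cv2.imwrite('pics/z'+n+'.png',cv2.resize(np.hstack([a,b]),(800,400)))
E
python3 lk.py w8
```

```text
Traceback (most recent call last):
  File "lk.py", line 4, in <module>
    c=snap('wrist',n);o=ctrl.get_obs(); q=o['eef_rot'];print(o['eef_pos'].round(4),q.round(4),np.degrees(2*np.arctan2(q[2],q[1])).round(2),o['time_s'],o['wrist_force'].round(2),o['torque'].round(3),o['opening'].round(3))
                                                                                                                                                                                                      ^^^^^^^^^^^^^^^^^^
AttributeError: 'float' object has no attribute 'round'
```

```bash
sed -i "s/o\['opening'\].round(3)/round(o['opening'],3)/" lk.py; python3 lk.py w8
```

```text
[ 0.5196 -0.0739  0.0416] [ 1.000e-04  9.972e-01 -7.430e-02  3.000e-04] -8.52 6.9 [ 0.15  0.39 -2.97] [-0.031 -0.013 -0.046] 0.103
```

View pics/zw8.png

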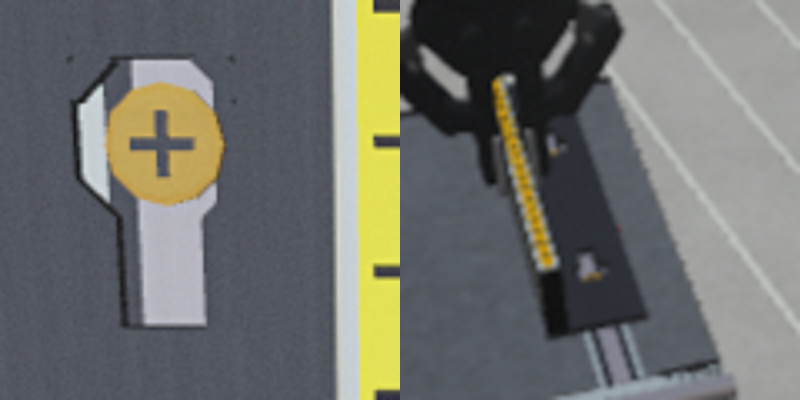

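Seen through the front keyhole, the head is centred to within about 0.5 mm. The dark groove hides the entry's right edge. I'll lower gently.

drive_tool:
  deltas:
    - {"slide": [0, 0.006, 0.03], "delta_rot": [0, 0, 0], "hand": 0}
    - {"slide": [0, 0, 0.03], "delta_rot": [0, 0, 0], "hand": 0}
    - {"slide": [0, 0, 0.02], "delta_rot": [0, 0, 0], "hand": 0}
    - {"slide": [0, 0, 0.02], "delta_rot": [0, 0, 0], "hand": 0}
    - {"slide": [0, 0, 0], "delta_rot": [0, 0, 0], "hand": 0}

```text
time_s: 7.58
eef_pos: [0.5192, -0.0741, 0.0362]
eef_rot: [-0.0, 0.997, -0.074, -0.0]
wrist_force: [-0.7, 0.3, -2.6]
opening: 0.104
```

```bash
python3 lk.py w9
```

```text
[ 0.5193 -0.0741  0.0363] [-0.      0.9972 -0.0742 -0.    ] -8.51 7.625 [-0.4   0.63 -3.81] [-0.082 -0.07  -0.038] 0.104
```

View pics/zw9.png

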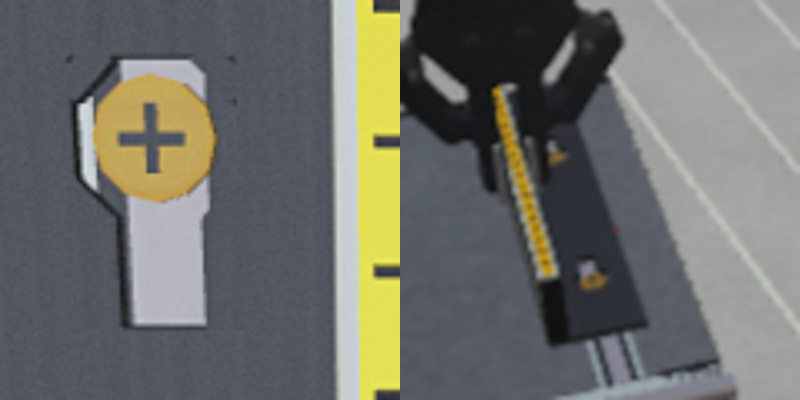

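Both heads are entering with no contact force; the head is at about (155,138) in the crop, against an entry centre of about (158,143). I'll keep going down.

drive_tool:
  deltas:
    - {"slide": [0, 0, 0.03], "delta_rot": [0, 0, 0], "hand": 0}
    - {"slide": [0, 0, 0.03], "delta_rot": [0, 0, 0], "hand": 0}
    - {"slide": [0, 0, 0.03], "delta_rot": [0, 0, 0], "hand": 0}
    - {"slide": [0, 0, 0.03], "delta_rot": [0, 0, 0], "hand": 0}
    - {"slide": [0, 0, 0], "delta_rot": [0, 0, 0], "hand": 0}

```text
time_s: 8.3
eef_pos: [0.5192, -0.0741, 0.0302]
eef_rot: [-0.0, 0.997, -0.074, -0.0]
wrist_force: [0.3, 0.6, -2.4]
opening: 0.102
```

```bash
python3 lk.py w10
```

```text
[ 0.5192 -0.0741  0.0302] [-0.000e+00  9.972e-01 -7.420e-02 -1.000e-04] -8.51 8.35 [ 0.07 -0.24 -2.44] [ 0.021  0.08  -0.041] 0.106
```

View pics/zw10.png

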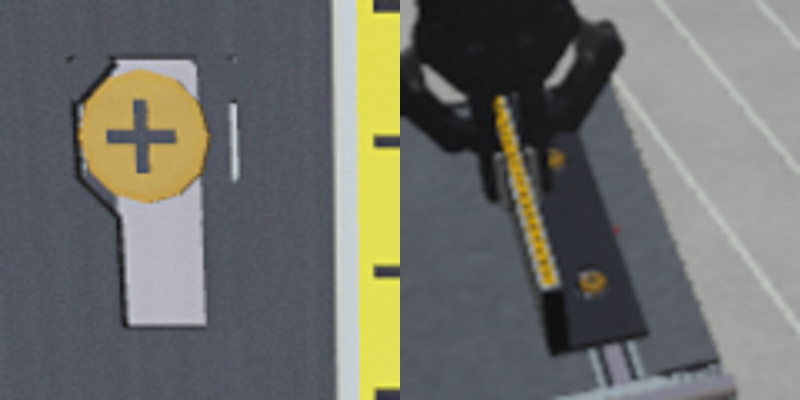

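Run:
```python
from fm import *
c=load('w10');o=ctrl.get_obs();q=o['eef_rot'];yaw=2*np.arctan2(q[2],q[1]);t=o['eef_pos'];ex=np.array([np.cos(yaw),np.sin(yaw)]);ty=np.array([ex[1],-ex[0]])
S=ray(c,(243.2,100.8),.0245)[:2];E=ray(c,(247.4,102.5),t[2]-.0139+.004)[:2]
SL=ray(c,(200+165*.3,60+325*.3),t[2]-.0139+.004)[:2]
print((S-E)@ex,(S-E)@ty,(S-SL)@ex-.0045+0,(S-SL)@ty)
```

```text
0.0004295709974197646 -0.0007288448342156628 0.014812905516097277 -0.0005959374910929027
```

drive_tool:
  deltas:
    - {"slide": [0, -0.012, 0.01], "delta_rot": [0, 0, 0], "hand": 0}
    - {"slide": [0, 0, 0.01], "delta_rot": [0, 0, 0], "hand": 0}
    - {"slide": [0, 0, 0.01], "delta_rot": [0, 0, 0], "hand": 0}
    - {"slide": [0, 0, 0], "delta_rot": [0, 0, 0], "hand": 0}
    - {"slide": [0, 0, 0], "delta_rot": [0, 0, 0], "hand": 0}

```text
time_s: 9.02
eef_pos: [0.5194, -0.0735, 0.0289]
eef_rot: [-0.0, 0.997, -0.074, -0.0]
wrist_force: [-1.5, -0.7, -0.0]
opening: 0.101
```

```bash
python3 lk.py w11
```

```text
[ 0.5194 -0.0735  0.0289] [ 0.      0.9972 -0.0742 -0.    ] -8.51 9.075 [-1.64 -0.26  0.6 ] [0.041 0.207 0.034] 0.104
```

View pics/zw11.png

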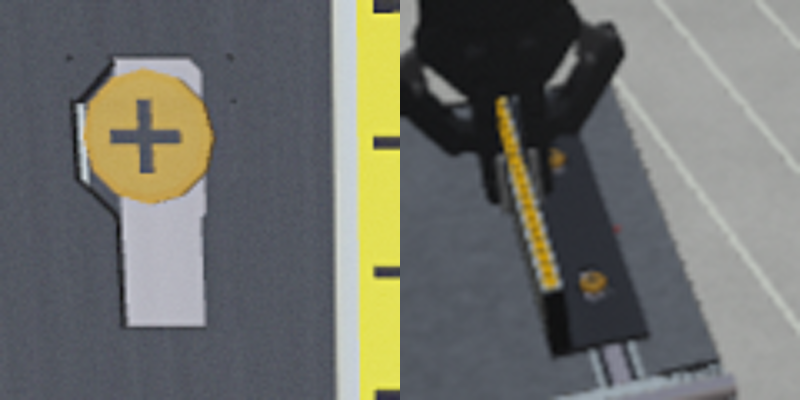

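The foot is down: TCP z is exactly the predicted 0.0289, contact about 3.5 N. Next I'll slide it towards the rail in small steps.

drive_tool:
  deltas:
    - {"slide": [0.03, 0, 0], "delta_rot": [0, 0, 0], "hand": 0}
    - {"slide": [0.03, 0, 0], "delta_rot": [0, 0, 0], "hand": 0}
    - {"slide": [0.03, 0, 0], "delta_rot": [0, 0, 0], "hand": 0}
    - {"slide": [0.03, 0, 0], "delta_rot": [0, 0, 0], "hand": 0}
    - {"slide": [0, 0, 0], "delta_rot": [0, 0, 0], "hand": 0}

```text
time_s: 9.75
eef_pos: [0.5257, -0.0745, 0.0289]
eef_rot: [0.0, 0.997, -0.074, 0.0]
wrist_force: [-1.5, 0.9, 2.6]
opening: 0.102
```

```bash
python3 lk.py w12
```

```text
[ 0.5257 -0.0745  0.0289] [ 0.000e+00  9.972e-01 -7.420e-02  3.000e-04] -8.52 9.8 [-2.03 -0.49  2.29] [0.075 0.233 0.028] 0.106
```

View pics/zw12.png

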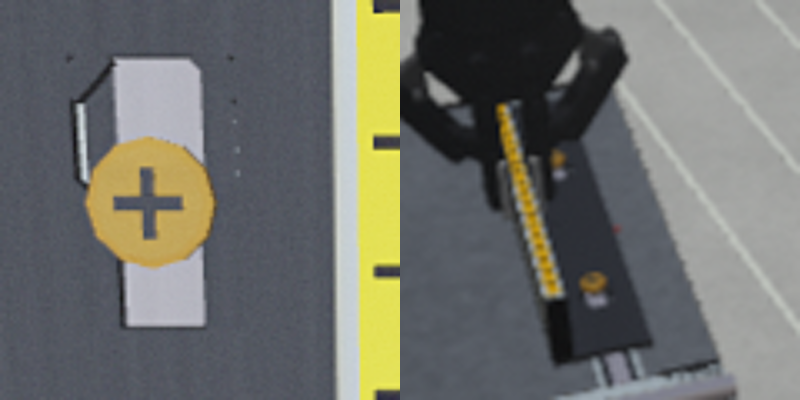

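drive_tool:
  deltas:
    - {"slide": [0.03, -0.005, 0], "delta_rot": [0, 0, 0], "hand": 0}
    - {"slide": [0.03, -0.005, 0], "delta_rot": [0, 0, 0], "hand": 0}
    - {"slide": [0.03, 0, 0], "delta_rot": [0, 0, 0], "hand": 0}
    - {"slide": [0.03, 0, 0], "delta_rot": [0, 0, 0], "hand": 0}
    - {"slide": [0, 0, 0], "delta_rot": [0, 0, 0], "hand": 0}

```text
time_s: 10.48
eef_pos: [0.5315, -0.0748, 0.0289]
eef_rot: [-0.0, 0.997, -0.074, 0.0]
wrist_force: [-3.1, 0.9, 4.5]
opening: 0.105
```

```bash
python3 lk.py w13
```

```text
[ 0.5315 -0.0748  0.0289] [-0.000e+00  9.972e-01 -7.420e-02  2.000e-04] -8.51 10.525 [-2.93 -0.11  5.31] [0.121 0.371 0.03 ] 0.106
```

View pics/zw13.png

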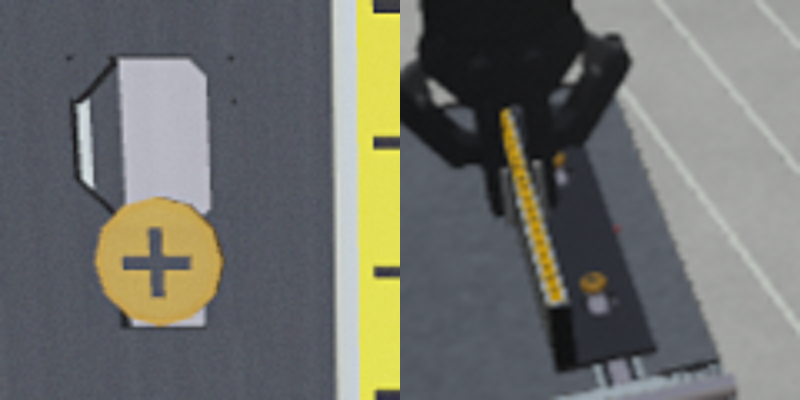

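drive_tool:
  deltas:
    - {"slide": [0.02, 0, 0], "delta_rot": [0, 0, 0], "hand": 0}
    - {"slide": [0.02, 0, 0], "delta_rot": [0, 0, 0], "hand": 0}
    - {"slide": [0.02, 0, 0], "delta_rot": [0, 0, 0], "hand": 0}
    - {"slide": [0, 0, 0], "delta_rot": [0, 0, 0], "hand": 0}
    - {"slide": [0, 0, 0], "delta_rot": [0, 0, 0], "hand": 0}

```text
time_s: 11.2
eef_pos: [0.5342, -0.0752, 0.0289]
eef_rot: [-0.0, 0.997, -0.074, -0.0]
wrist_force: [-4.6, 1.1, 6.3]
opening: 0.104
```

```bash
python3 lk.py w14
```

```text
[ 0.5342 -0.0752  0.0289] [-0.000e+00  9.972e-01 -7.420e-02 -1.000e-04] -8.51 11.25 [-3.64  0.25  5.82] [0.092 0.544 0.047] 0.104
```

View pics/zw14.png

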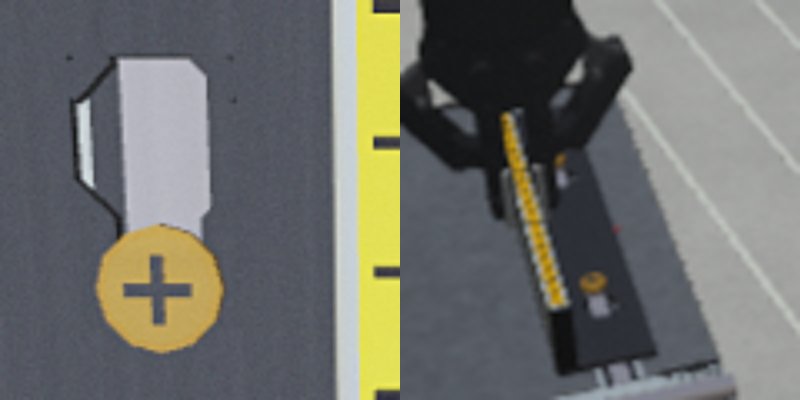

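drive_tool:
  deltas:
    - {"slide": [0.01, 0, 0], "delta_rot": [0, 0, 0], "hand": 0}
    - {"slide": [0.01, 0, 0], "delta_rot": [0, 0, 0], "hand": 0}
    - {"slide": [0.01, 0, 0], "delta_rot": [0, 0, 0], "hand": 0}
    - {"slide": [0, 0, 0], "delta_rot": [0, 0, 0], "hand": 0}
    - {"slide": [0, 0, 0], "delta_rot": [0, 0, 0], "hand": 0}

```text
time_s: 11.92
eef_pos: [0.5356, -0.0754, 0.0289]
eef_rot: [-0.0, 0.997, -0.074, -0.0]
wrist_force: [-4.1, 0.8, 7.4]
opening: 0.104
```

```bash
python3 lk.py w15
```

```text
[ 0.5356 -0.0754  0.0289] [-0.000e+00  9.972e-01 -7.420e-02 -2.000e-04] -8.51 11.975 [-4.49 -0.43  6.3 ] [0.142 0.593 0.046] 0.105
```

View pics/zw15.png

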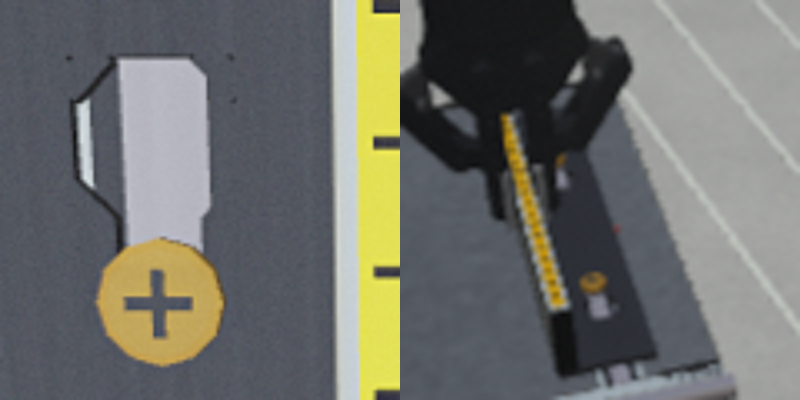

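drive_tool:
  deltas:
    - {"slide": [0.01, 0, 0], "delta_rot": [0, 0, 0], "hand": 0}
    - {"slide": [0, 0, 0], "delta_rot": [0, 0, 0], "hand": 0}
    - {"slide": [0.01, 0, 0], "delta_rot": [0, 0, 0], "hand": 0}
    - {"slide": [0, 0, 0], "delta_rot": [0, 0, 0], "hand": 0}
    - {"slide": [0, 0, 0], "delta_rot": [0, 0, 0], "hand": 0}

```text
time_s: 12.65
eef_pos: [0.5358, -0.0754, 0.0289]
eef_rot: [-0.0, 0.997, -0.074, -0.001]
wrist_force: [-7.9, 1.1, 9.6]
opening: 0.103
```

```bash
python3 lk.py w16
python3 - <<'E'
from h import *
c=snap('top','t16'); 
cv2.imwrite('pics/z16.png',cv2.resize(c['frame'][200:320,340:440,::-1],None,fx=5,fy=5,interpolation=cv2.INTER_CUBIC))
E
```

```text
[ 0.5358 -0.0754  0.0289] [-1.000e-04  9.973e-01 -7.410e-02 -1.100e-03] -8.5 12.7 [-7.47  1.27  9.42] [0.135 1.105 0.031] 0.108
```

View pics/zw16.png

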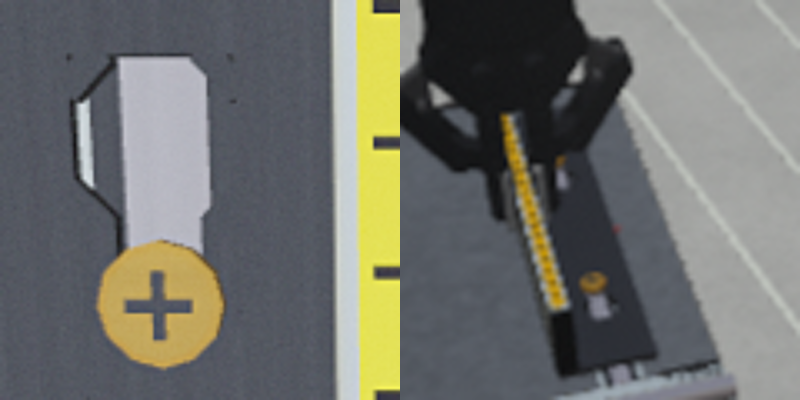

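View pics/z16.png

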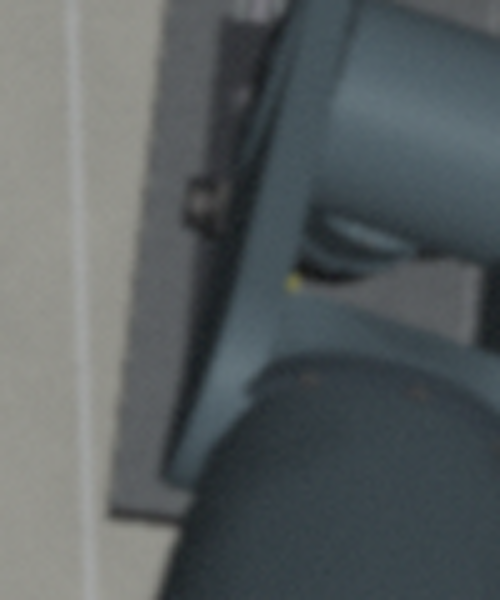

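It has reached the stop: 1 mm commanded, 0.2 mm moved, along-track force up to 7.5 N. One more small push to confirm, then I'll relieve the preload and open.

drive_tool:
  deltas:
    - {"slide": [0.01, 0, 0], "delta_rot": [0, 0, 0], "hand": 0}
    - {"slide": [0.01, 0, 0], "delta_rot": [0, 0, 0], "hand": 0}
    - {"slide": [0, 0, 0], "delta_rot": [0, 0, 0], "hand": 0}
    - {"slide": [0, 0, 0], "delta_rot": [0, 0, 0], "hand": 0}
    - {"slide": [0, 0, 0], "delta_rot": [0, 0, 0], "hand": 0}

```text
time_s: 13.42
eef_pos: [0.5359, -0.0754, 0.0289]
eef_rot: [-0.0, 0.997, -0.074, -0.002]
wrist_force: [-12.5, 1.5, 13.3]
opening: 0.104
```

drive_tool:
  deltas:
    - {"slide": [-0.01, 0, -0.003], "delta_rot": [0, 0, 0], "hand": 0}
    - {"slide": [-0.01, 0, -0.003], "delta_rot": [0, 0, 0], "hand": 0}
    - {"slide": [-0.005, 0, 0], "delta_rot": [0, 0, 0], "hand": 0}
    - {"slide": [0, 0, 0], "delta_rot": [0, 0, 0], "hand": 0}
    - {"slide": [0, 0, 0], "delta_rot": [0, 0, 0], "hand": 0}

```text
time_s: 14.05
eef_pos: [0.5359, -0.0754, 0.0289]
eef_rot: [-0.0, 0.997, -0.074, -0.001]
wrist_force: [-6.1, 1.5, 5.3]
opening: 0.104
```

drive_tool:
  deltas:
    - {"slide": [0, 0, 0], "delta_rot": [0, 0, 0], "hand": 0.2}
    - {"slide": [0, 0, 0], "delta_rot": [0, 0, 0], "hand": 0.4}
    - {"slide": [0, 0, 0], "delta_rot": [0, 0, 0], "hand": 0.5}
    - {"slide": [0, 0, 0], "delta_rot": [0, 0, 0], "hand": 0.5}
    - {"slide": [0, 0, 0], "delta_rot": [0, 0, 0], "hand": 0.5}

```text
time_s: 14.68
eef_pos: [0.5366, -0.0756, 0.0291]
eef_rot: [0.0, 0.997, -0.074, 0.0]
wrist_force: [0.1, 0.3, -0.7]
opening: 0.501
```

drive_tool:
  deltas:
    - {"slide": [0, 0, -0.2], "delta_rot": [0, 0, 0], "hand": 0.5}
    - {"slide": [0, 0, -0.6], "delta_rot": [0, 0, 0], "hand": 0.5}
    - {"slide": [0, 0, -0.9], "delta_rot": [0, 0, 0], "hand": 0.5}
    - {"slide": [-0.4, 0, -0.9], "delta_rot": [0, 0, 0], "hand": 0.5}
    - {"slide": [-0.4, 0, -0.9], "delta_rot": [0, 0, 0], "hand": 0.5}

```text
time_s: 15.3
eef_pos: [0.4965, -0.0696, 0.2063]
eef_rot: [0.0, 0.997, -0.074, 0.0]
wrist_force: [1.4, -0.4, 0.8]
opening: 0.501
```

drive_tool:
  deltas:
    - {"slide": [-0.6, 0, -0.5], "delta_rot": [0, 0, 0], "hand": 0.5}
    - {"slide": [-0.6, 0, -0.5], "delta_rot": [0, 0, 0], "hand": 0.5}
    - {"slide": [0, 0, 0], "delta_rot": [0, 0, 0], "hand": 0.5}
    - {"slide": [0, 0, 0], "delta_rot": [0, 0, 0], "hand": 0.5}
    - {"slide": [0, 0, 0], "delta_rot": [0, 0, 0], "hand": 0.5}

```text
time_s: 15.92
eef_pos: [0.4377, -0.0607, 0.2533]
eef_rot: [-0.0, 0.997, -0.074, -0.001]
wrist_force: [0.4, 1.1, 0.3]
opening: 0.504
```

```bash
python3 lk.py w17
```

```text
[ 0.4376 -0.0607  0.2532] [-3.000e-04  9.972e-01 -7.420e-02 -9.000e-04] -8.51 15.975 [-0.01 -0.65  0.37] [ 0.002  0.005 -0.024] 0.5
```

View pics/w17.png

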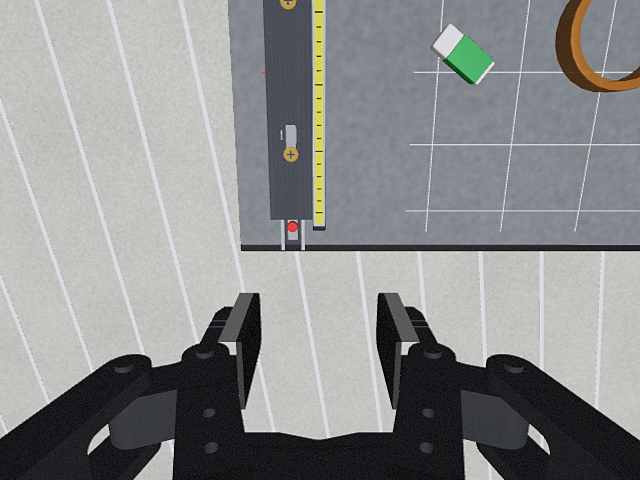

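The red catch stands at (292,227), just behind the foot's rear edge at row 220, and the screws are at the slot ends, (291,154) and (288,2). I'll do a close-up and a numeric check.

Run:
```python
from fm import *
c=load('w17');cv2.imwrite('pics/z17.png',cv2.resize(c['frame'][120:250,230:340,::-1],None,fx=4,fy=4,interpolation=cv2.INTER_CUBIC))
hsv=cv2.cvtColor(c['frame'],cv2.COLOR_RGB2HSV);h=cv2.inRange(hsv,(0,110,60),(8,255,255))|cv2.inRange(hsv,(172,110,60),(180,255,255))
h[:210]=0;ys,xs=np.nonzero(h[:, :330]);print('catch px',xs.min(),xs.max(),ys.min(),ys.max())
yaw=np.radians(-8.59);e=np.array([np.cos(yaw),np.sin(yaw)]);n=np.array([-e[1],e[0]])
S=ray(c,(290.8,154),.0245)[:2]
for z in(.015,.018,.021):
  C=ray(c,((xs.min()+xs.max())/2,(ys.min()+ys.max())/2),z)[:2]; print(z,'screw-catch',(S-C)@e,(S-C)@n)
R=ray(c,(292,219.5),.019)[:2];print('rear edge behind screw',(S-R)@e,'exp 60')
print(strip('w17',.055,(305,0,335,235)))
w=load('w1');ws=load('top0')
t=snap('top','t17')
for nm in('top0','t17'):
  f=load(nm)['frame'];hs=cv2.cvtColor(f,cv2.COLOR_RGB2HSV)
  for lo,hi,b in[((5,120,60),(16,255,255),(460,215,520,275)),((50,100,60),(75,255,255),(425,230,460,262)),((5,120,80),(18,255,255),(195,215,235,260))]:
    m=cv2.inRange(hs[b[1]:b[3],b[0]:b[2]],lo,hi);y,x=np.nonzero(m);print(nm,x.mean()+b[0],y.mean()+b[1],len(x))
```

```text
catch px 287 297 221 231
0.015 screw-catch 0.06743720679946147 -0.0006218779062184317
0.018 screw-catch 0.06665062258952095 -0.0004272699028043386
0.021 screw-catch 0.06586403837958044 -0.00023266189939024037
rear edge behind screw 0.06017106783237673 exp 60
(array([ 0.50455663, -0.07114521]), np.float64(-8.506425099964163), np.float64(0.16649879495819248), np.float64(0.005094355382310988))
top0 490.5753846153846 246.3323076923077 325
top0 443.68367346938777 248.80612244897958 98
top0 214.71692307692308 237.7753846153846 325
t17 494.82781456953643 236.7019867549669 151
t17 nan nan 0
t17 214.73374613003097 237.86377708978327 323<stdin>:16: RuntimeWarning: Mean of empty slice.
  ret = ret.dtype.type(ret / rcount)
```

View pics/z17.png

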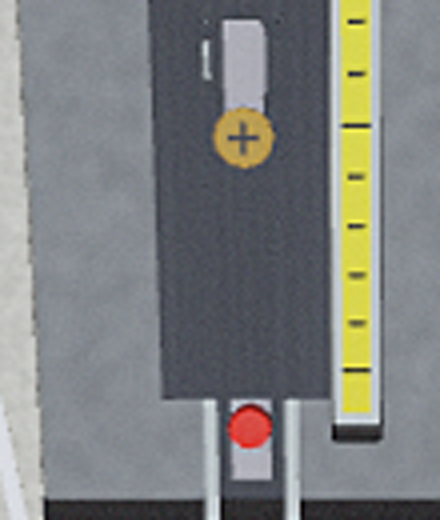

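View pics/sw17.png

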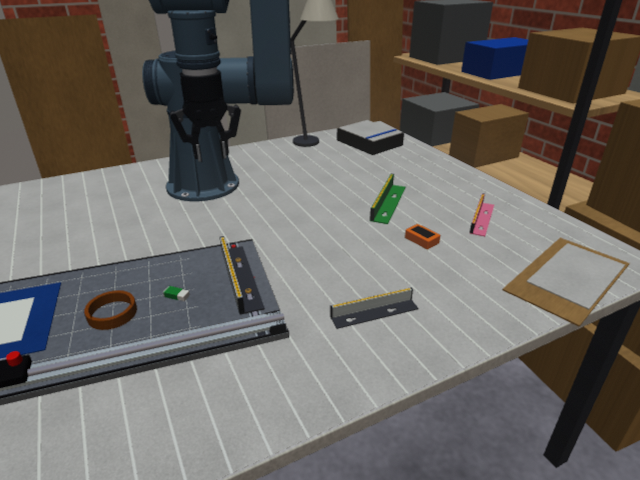

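The catch is a full unclipped circle behind the foot, and the tape, eraser and box look unmoved in the scene view. Handing in.

```bash
python3 -c "
from h import *
print(ctrl.hand_in(), ctrl.get_obs()['time_s'])"
```

```text
the job is handed in; nothing more can be done
the job is handed in; nothing more can be done
```

The fence is back on the mat cutter, fully home with the red catch up behind it, and I handed the job in at about 16 s; no verdict was reported. I lowered it over both screw heads with about 3.5 N of contact. I then slid it about 16.6 mm to a firm stop, pushing with at most about 13 N along the track and 13 N downwards, and released it.

**Last checks:**
- **Screws and catch:** both screws sit at their slot ends. The catch shows as a whole red circle just clear of the foot's rear edge.
- **Position:** the rear edge measures 60.2 mm behind the rear screw, against 60 expected. The fence's yaw is −8.51°, against −8.59° for the track.
- **Catch height:** this was judged from the picture only, because a single view can't fix the height to the millimetre.
- **Blade box:** unmoved in the top view.
- **Tape and eraser:** the arm hid both in the last top view, so that check failed for them. The scene view shows them where they started, and nothing passed close to them.

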